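# Set out three knob screws, then hold the lint-trap cover on its seal

## Task

The sink's lint trap has been cleaned and I am about to screw its white cover back on. First put exactly three of the four black star-knob screws in the round parts dish for me and leave the fourth on the worktop; then pick the cover up by its blue handle, set it squarely on the trap's sill between the two guide cheeks, flat side to the black rubber seal and drip lip outward, and press it straight against the seal with a steady push of about 10 newtons (never more than 25). Finish like that, with the gripper still holding and pressing the cover so that I can drive the screws, and leave the nail brush, the timer and everything else where they are.

Things in the scene. Friction and masses are not known exactly. Their poses are not given: they have to be found in the camera images.
- housing: Lint trap, a grey box fixed to the worktop. Origin on the worktop plane, mid-mouth, below the free seal's face; +x points into the trap (press this way), z up. Its dark base plate, 182 mm wide, is the sill: top at z = 6 mm, starting at x = -75 mm. Rigid flange face at x = +8 mm; behind it the box, roof at z = 85 mm, base plate to x = 95 mm.
- cheeks (a point): Point on the sill midway between the two grey guide cheeks: housing x = -28, y = 0, z = 6 mm. Same axes as the housing. Cheeks 50 mm high; inner faces at y = +-77.5 mm from housing x = -28 to +6 mm, and flaring from there to +-84 mm at housing x = -41 mm.
- seal: Black rubber sealing ring, 8 mm proud of the flange: upright frame 104 mm wide, 50 mm high, z = 32 to 82 mm. Its frame is the housing's when free and moves along housing +x when squeezed. Springy: 0.4 mm per newton (10 N at 4 mm), up to 6 mm (15 N), then rigid; springs back when let go.
- cover: White loose cover with a blue bow handle, 0.11 to 0.22 kg, standing on its foot: plate 150 mm wide (y), 14 mm thick (x), 84 mm high. Origin: underside, middle of the plate's thickness. Flat seal side at x = +7 mm; on the other side the handle, and at the bottom a 6 mm high drip lip to x = -46 mm.
- cover_grip (a point): Middle of the handle's bar: 55 mm in -x and 58 mm in +z from the cover's origin. The bar runs along the cover's y, 64 mm free between its legs, 12 mm thick (x), 22 mm high (z = 47 to 69 mm), with 42 mm of room between bar and plate for a finger (open the gripper only 25 to 45 mm). Grip it from above across the 12 mm.
- cover_face (a point): Centre of the cover's flat seal side, 7 mm in +x and 57 mm in +z from its origin. When mounted, the cover's axes are parallel to the housing's, its origin at housing y = 0 (2.5 mm play each side), z = 6 mm, and x = -7 mm with the seal just touched, x = -3 mm at 10 N.
- parts_dish: Round shallow steel parts dish, fixed on the worktop: floor 3 mm thick and 116 mm across, rim 128 mm across and 18 mm high. Origin on its underside at the centre.
- knob_1: Black star-knob screw, loose, 20 g, standing on its head: head 28 mm across its lobes (fingers close to 25 mm), 13 mm high, with a thin steel stud upward to 31 mm. Origin at the centre of the underside of the head, z axis up along the stud. All four are alike.
- knob_2: Black star-knob screw, loose, 20 g, standing on its head: head 28 mm across its lobes (fingers close to 25 mm), 13 mm high, with a thin steel stud upward to 31 mm. Origin at the centre of the underside of the head, z axis up along the stud. All four are alike.
- knob_3: Black star-knob screw, loose, 20 g, standing on its head: head 28 mm across its lobes (fingers close to 25 mm), 13 mm high, with a thin steel stud upward to 31 mm. Origin at the centre of the underside of the head, z axis up along the stud. All four are alike.
- knob_4: Black star-knob screw, loose, 20 g, standing on its head: head 28 mm across its lobes (fingers close to 25 mm), 13 mm high, with a thin steel stud upward to 31 mm. Origin at the centre of the underside of the head, z axis up along the stud. All four are alike.
- nail_brush: Bystander: orange nail brush, 30x85x23 mm, loose. Origin at its underside.
- timer: Bystander: white and teal kitchen timer, 69 mm across and 72 mm high, loose. Origin at its underside.

How it is judged:
On the way, in this order (a step that is already met when the one before it is completed fails the run):
1. exactly three knob screws lie in the dish, let go, while the cover still stands where it was (((horizontal distance between each of knob_1, knob_2, knob_3 and parts_dish below 0.058 m and horizontal distance between knob_4 and parts_dish above 0.07 m) or (horizontal distance between each of knob_1, knob_2, knob_4 and parts_dish below 0.058 m and horizontal distance between knob_3 and parts_dish above 0.07 m) or (horizontal distance between each of knob_1, knob_3, knob_4 and parts_dish below 0.058 m and horizontal distance between knob_2 and parts_dish above 0.07 m) or (horizontal distance between knob_1 and parts_dish above 0.07 m and horizontal distance between each of knob_2, knob_3, knob_4 and parts_dish below 0.058 m)) and height (world z) of knob_1 between -0.01 and 0.02 m and height (world z) of knob_2 between -0.01 and 0.02 m and height (world z) of knob_3 between -0.01 and 0.02 m and height (world z) of knob_4 between -0.01 and 0.02 m and distance of cover from where it was at the start of the episode below 0.03 m and contact force between the fingers and knob_1 below 0.2 N and contact force between the fingers and knob_2 below 0.2 N and contact force between the fingers and knob_3 below 0.2 N and contact force between the fingers and knob_4 below 0.2 N), for 0.2 s.
2. the cover sits square between the cheeks and is pressed on the seal with 5 to 15 N for 1 s (contact force between cover and seal between 5 and 15 N and y of cover in the frame of housing between -0.005 and 0.005 m and z of cover in the frame of housing between 0.004 and 0.0095 m and x of cover_face in the frame of housing between 0 and 0.0085 m and angle between the x axis of cover and the x axis of housing, either way round below 0.05 rad and angle between cover's own z axis and vertical below 0.05 rad), for 1 s.
At the end, for the whole second after the job is handed in: Three knobs in the dish, one on the worktop. The gripper holds the cover flat side to the seal, upright and square to the trap (0.05 rad), within 5 mm of the middle and 3.5 mm of the sill, and presses the seal with 5 to 15 N, at rest, through the last second (all of step 2 and ((horizontal distance between each of knob_1, knob_2, knob_3 and parts_dish below 0.058 m and horizontal distance between knob_4 and parts_dish above 0.07 m) or (horizontal distance between each of knob_1, knob_2, knob_4 and parts_dish below 0.058 m and horizontal distance between knob_3 and parts_dish above 0.07 m) or (horizontal distance between each of knob_1, knob_3, knob_4 and parts_dish below 0.058 m and horizontal distance between knob_2 and parts_dish above 0.07 m) or (horizontal distance between knob_1 and parts_dish above 0.07 m and horizontal distance between each of knob_2, knob_3, knob_4 and parts_dish below 0.058 m)) and height (world z) of knob_1 between -0.01 and 0.02 m and height (world z) of knob_2 between -0.01 and 0.02 m and height (world z) of knob_3 between -0.01 and 0.02 m and height (world z) of knob_4 between -0.01 and 0.02 m and contact force between the fingers and cover above 2 N and linear speed of cover below 0.01 m/s); the arm keeps its last pose, push and grip.
It fails at once if the cover is pressed on the seal with more than 25 N (contact force between cover and seal above 25 N).
It fails at once if the nail brush is moved by more than 3 cm or knocked over (distance of nail_brush from where it was at the start of the episode above 0.03 m or angle between nail_brush's own z axis and vertical above 0.5 rad).
It fails at once if the timer is moved by more than 3 cm or knocked over (distance of timer from where it was at the start of the episode above 0.03 m or angle between timer's own z axis and vertical above 0.5 rad).
It also fails if it takes over 72 s, if anything falls off the work surface, if the arm or the gripper's body presses on something with over 40 N, if the wrist force passes 120 N, or if a joint passes its speed limit or range.

## Robot

A 7-joint arm with a two-finger parallel gripper is mounted at the origin on a cart in front of the work surface, level with it; the furniture and walls round the work are solid. World frame = base frame: x ahead of the robot, y to its left, z up, the work surface at z = 0. Lengths are in m, angles in rad, forces in N, time in s.
With the tool pointing down it reaches from about 0.35 to 0.9 m from the base axis. Payload 8.1 kg.
Tool frame: the origin (TCP) lies on the front face of the gripper's body, between the roots of the fingers; the fingertips stand 66 mm ahead of it and the grasp point (between the pads) lies 47 mm ahead of it (arm.finger_overhang is the distance from the TCP to the fingertips, in m); z points along the fingers, y is the line along which they close (so a half turn about z gives the same grasp; the last joint's range is limited). The gripper opens to 92 mm and grips with 3 to 60 N. Pads are 19 mm wide; open, the fingers measure 130 mm over their backs; the gripper's body (75 mm by 190 mm) begins 47 mm behind the grasp point.
Start: joints at [-1.423, 0.434, 0.025, 1.573, -0.012, 1.134, -0.075], TCP at [0.155, 0.605, 0.292] pointing down, gripper open.
Joint ranges: [-2.62, 2.62], [-0.44, 2.09], [-1.27, 1.32], [0.08, 2.57], [-1.32, 4.46], [0.12, 2], [-2.74, 2.74]. Speed limits (rad/s): [2.22, 2.22, 3.01, 3.01, 3.14, 3.14, 3.14].

## Interface

Orientations are given as a rotation vector (axis times angle).
In Python, from cell import readout, cams, workorder, spotter, arm gives the robot as it stands.
- The arm moves only by the tool drive_effector, called after ">>>" as a command line: name --pt "numbers of a row" for each row, then --argument value for the rest. Schema: {"type":"object","properties":{"steps":{"type":"array","items":{"type":"array","items":{"type":"array","items":{"type":"number"},"minItems":5,"maxItems":5},"minItems":1,"maxItems":10},"minItems":1,"maxItems":1},"squeeze":{"type":"number"},"only":{"type":"string"},"quiet":{"type":"boolean"},"lines":{"type":"string"}},"required":["steps"],"additionalProperties":false}. steps is a list that holds a single list of rows (three levels of brackets), with 1 to 10 rows, each of 5 numbers: dx, dy, dz in shares of the most that a row can go, 1 being 50 mm, then a turn about the tool's z in a scale on which 1.0 is 90 degrees, then the opening from 0.0 (shut) to 1.0 (fully open); each row shifts and turns the commanded pose from where the row before left it, along the tool's axes as they then stand; what a row does not reach is not made up. A row lasts 1/10 s, in which the tool goes at most 0.05 m and 0.15 rad, less where a joint would pass 70% of its speed; a pose out of reach is approached as far as the arm can. The fingers move at their own pace and stop on an object; squeeze is the grip in N (left out, the last holds). Time passes only in rows, so rows that do not move let the fingers close. The tool returns the time, the measured TCP pose, the force, the opening and the grip force at its end. only (a regular expression) keeps the lines of the reply that match it, lines (a string "A,B") keeps lines A to B, and quiet returns only ok. A shift or turn number past 1, either way, is cut back to 1. Input that does not fit is refused with a message, and nothing moves.
- readout.observe(): the state, without advancing time (a new reading comes with each control period).
- cams.get_image(name): name is "scene" or "top" or "wrist"; returns a dict with "image" (480x640x3 uint8, blue, green, red), "fx", "fy", "cx", "cy" (pixels), "distortion" ([k1, k2, p1, p2, k3] as OpenCV has them; the pictures are not rectified), "cam_to_world" (4x4, takes a point from camera to world coordinates); the wrist camera has in their place "mount" (4x4, takes a point from camera to tool coordinates, whose origin is the TCP and whose axes are the flange's). Camera axes: x right, y down, z forward; pixel columns grow to the right and rows downward; lengths in m; the calibration is good to about 2 mm. A picture is of the moment at which its call begins: read the wrist's pose just before it. There is no depth.
- workorder.sign_off(): hands the job in; it is judged then, once.
Trained networks look in a picture, given as the dict that the camera call returned (one of the last four; its "shot" number tells which), for a name from the list of things; names that differ only in an ending like _2 or _b are one class to them, and where a whole thing is asked for, a point or a joint stands for the part that bears it (a point fixed in the world has none). Each returns a list of dicts, best first, with "score" (0 to 1); they miss things now and then, are a little off and sometimes report something else, mostly with a low value. They report only what shows in the picture. A call takes as long as a camera call.
- spotter.boxes_of(picture, name): "centre" ([x, y, z] in m, in the coordinates of the camera as it stood for that picture, good to about 4 mm: the middle of the surface that is visible of it).
The state is a dict: "clock": time; "joints": joint angles; "dq": joint speeds; "joint_efforts": joint torques, N m; "position": TCP position; "ee_rot": TCP orientation; "force": force on the tool from outside, world axes, zero at the start; "ft_torque": the same for the moment, N m; "width": opening from 0.0 (shut) to 1.0 (fully open); "gripper_force": force on a finger pad.
Only numpy, scipy, OpenCV 4.12 (cv2) and the standard library are available. Lean on these libraries where they do the work, as an engineer would, in place of code of your own. Each camera call takes 0.05 s, during which the arm holds its last target. There are 200 camera calls.

## Working session

There is one attempt and no reset: what is moved stays moved. The work goes in short steps, Python scripts to look and compute and a tool call to move; the robot and the scene stay as the last step left them, time stands still between calls to the robot, and variables do not carry over. Pictures are saved under pics/ and viewed, at most 10 in all, crops included, and the job is handed in when it is done.

```bash
mkdir -p pics; ls; cat > h.py <<'E'
import numpy as np,cv2
from scipy.spatial.transform import Rotation as R
from cell import readout,cams,workorder,spotter,arm
def tool():
    s=readout.observe(); T=np.eye(4); T[:3,:3]=R.from_rotvec(s['ee_rot']).as_matrix(); T[:3,3]=s['position']; return T,s
def shot(n):
    T,s=tool(); p=cams.get_image(n)
    C=np.array(p['cam_to_world']) if 'cam_to_world' in p else T@np.array(p['mount'])
    return p,C
def world(C,c): return (C@np.append(c,1))[:3]
def pix2w(p,C,uv,z):
    K=np.array([[p['fx'],0,p['cx']],[0,p['fy'],p['cy']],[0,0,1]])
    q=cv2.undistortPoints(np.array([[uv]],float),K,np.array(p['distortion']))[0,0]
    d=C[:3,:3]@np.array([q[0],q[1],1]); o=C[:3,3]; return o+d*(z-o[2])/d[2]
def w2pix(p,C,X):
    K=np.array([[p['fx'],0,p['cx']],[0,p['fy'],p['cy']],[0,0,1]]); M=np.linalg.inv(C)
    return cv2.projectPoints(np.atleast_2d(X).astype(float),cv2.Rodrigues(M[:3,:3])[0],M[:3,3],K,np.array(p['distortion']))[0][:,0]
E
python3 - <<'E'
from h import *
for n in ('scene','top'):
    p,C=shot(n); cv2.imwrite(f'pics/{n}0.png',p['image']); print(n,C[:3,3].round(3))
    for k in ('housing','seal','cover','cover_grip','parts_dish','knob_1','nail_brush','timer'):
        print(k,[(round(d['score'],2),world(C,d['centre']).round(3).tolist()) for d in spotter.boxes_of(p,k)[:6]])
T,s=tool(); print(T.round(3),s['force'],s['width'],s['clock'])
E
```

```text
pics
scene [-0.129 -0.681  0.535]
housing [(0.95, [0.589, -0.383, 0.035])]
seal []
cover [(0.8, [0.412, -0.215, 0.051])]
cover_grip [(0.9, [0.418, -0.215, 0.054])]
parts_dish [(0.76, [0.405, 0.006, 0.003])]
knob_1 [(0.68, [0.36, 0.281, 0.01]), (0.53, [0.443, 0.292, 0.013]), (0.49, [0.377, 0.203, 0.012]), (0.41, [0.525, 0.298, 0.008])]
nail_brush [(0.59, [0.637, 0.305, 0.018])]
timer [(0.77, [0.685, -0.221, 0.042]), (0.42, [0.405, 0.004, 0.003])]
top [ 0.33  -0.007  1.35 ]
housing [(0.76, [0.598, -0.355, 0.035])]
seal [(0.74, [0.594, -0.365, 0.064])]
cover [(0.83, [0.407, -0.193, 0.053]), (0.16, [0.694, -0.214, 0.056])]
cover_grip [(0.72, [0.404, -0.196, 0.053])]
parts_dish [(0.73, [0.402, 0.002, 0.008])]
knob_1 [(0.67, [0.53, 0.301, 0.013]), (0.62, [0.442, 0.299, 0.011]), (0.56, [0.406, 0.001, 0.005]), (0.52, [0.384, 0.211, 0.011]), (0.49, [0.694, -0.213, 0.055])]
nail_brush [(0.58, [0.643, 0.32, 0.022])]
timer [(0.61, [0.597, -0.357, 0.033]), (0.55, [0.693, -0.212, 0.057])]
[[-0.969  0.248 -0.     0.155]
 [ 0.248  0.969  0.     0.605]
 [ 0.     0.    -1.     0.292]
 [ 0.     0.     0.     1.   ]] [-0.65694618 -0.24228704  0.00174051] 0.9987319929831003 0.9
```

View pics/top0.png

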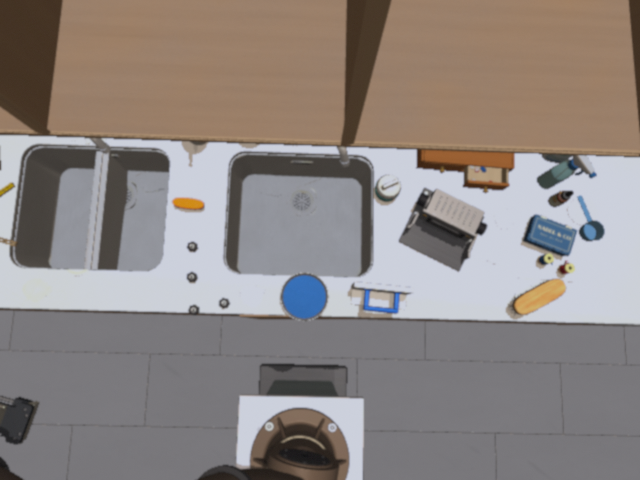

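View pics/scene0.png

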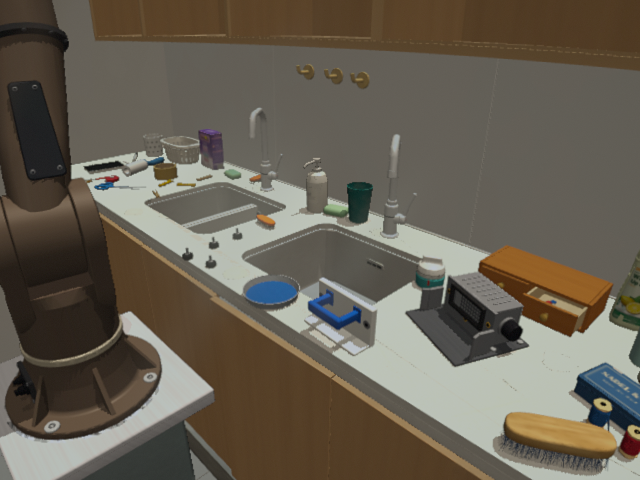

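The top picture has +x up and +y left. The cover is at (380,300), handle toward the robot. The trap is at (450,228) with its mouth to the lower left. The dish is at (304,297), and the knobs are at (192,246), (192,277), (193,310) and (224,303). The scene view agrees, and the networks' positions match. I'll move above the knobs and look with the wrist camera.

Units first: shifts go in shares of 50 mm and turns go in shares of 90 degrees. So -0.034 m is -0.68, -0.026 m is -0.52.

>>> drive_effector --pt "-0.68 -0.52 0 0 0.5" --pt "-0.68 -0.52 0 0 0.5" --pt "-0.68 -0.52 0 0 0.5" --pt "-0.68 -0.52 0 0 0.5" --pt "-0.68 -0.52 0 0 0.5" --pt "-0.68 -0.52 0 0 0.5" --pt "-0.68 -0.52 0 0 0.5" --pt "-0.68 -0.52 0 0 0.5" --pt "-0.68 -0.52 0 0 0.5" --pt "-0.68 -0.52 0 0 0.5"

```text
refused: steps: the value is too long (schema: maxItems 1). Nothing was moved.
```

Nothing moved. I misread the format; it is a list holding one list of rows, three levels of brackets. Resending.

>>> drive_effector --steps '[[[-0.68,-0.52,0,0,0.5],[-0.68,-0.52,0,0,0.5],[-0.68,-0.52,0,0,0.5],[-0.68,-0.52,0,0,0.5],[-0.68,-0.52,0,0,0.5],[-0.68,-0.52,0,0,0.5],[-0.68,-0.52,0,0,0.5],[-0.68,-0.52,0,0,0.5],[-0.68,-0.52,0,0,0.5],[-0.68,-0.52,0,0,0.5]]]'

```text
clock: 1.9
position: [0.4208, 0.2677, 0.2926]
ee_rot: [0.393, 3.116, 0.001]
force: [-0.1, 0.9, 0.8]
width: 0.5
gripper_force: 0.0
```

```bash
python3 - <<'E'
from h import *
p,C=shot('wrist'); cv2.imwrite('pics/w1.png',p['image']); print(C.round(3))
T,s=tool(); print(T.round(3),s['joints'])
for k in ('knob_1','parts_dish'):
    print(k,[(round(d['score'],2),world(C,d['centre']).round(3).tolist(),w2pix(p,C,world(C,d['centre'])).round().tolist()) for d in spotter.boxes_of(p,k)[:6]])
p,C=shot('top')
for n,uv in dict(A=(192,246),B=(192,277),D=(193,310),Cc=(224,303)).items(): print(n,pix2w(p,C,uv,.012).round(3))
im=p['image']; cr=im[180:330,340:500]; cv2.imwrite('pics/topcrop.png',cv2.resize(cr,None,fx=5,fy=5,interpolation=cv2.INTER_CUBIC)[:, :800][:600*5])
# dish fit by blue
m=cv2.inRange(im,(110,40,0),(255,130,80)); m[:,:270]=0;m[:,340:]=0;m[:265]=0;m[330:]=0
c=max(cv2.findContours(m,0,2)[0],key=cv2.contourArea); e=cv2.fitEllipse(c); print(e,pix2w(p,C,e[0],.004))
E
```

```text
[[ 0.248  0.938  0.244  0.355]
 [ 0.969 -0.24  -0.061  0.284]
 [ 0.001  0.252 -0.968  0.384]
 [ 0.     0.     0.     1.   ]]
[[-0.967  0.256  0.003  0.425]
 [ 0.256  0.967 -0.003  0.261]
 [-0.004 -0.002 -1.     0.293]
 [ 0.     0.     0.     1.   ]] [-0.82452517  0.22627907  0.20035183  1.88592153 -0.04745376  1.03317494
  0.70711824]
knob_1 [(0.81, [0.443, 0.296, 0.011], [[362.0, 227.0]]), (0.69, [0.52, 0.294, 0.012], [[378.0, 303.0]]), (0.62, [0.377, 0.208, 0.015], [[248.0, 182.0]]), (0.59, [0.361, 0.289, 0.013], [[332.0, 141.0]])]
parts_dish [(0.95, [0.395, -0.004, 0.002], [[47.0, 254.0]])]
A [0.528 0.302 0.012]
B [0.446 0.297 0.012]
D [0.361 0.288 0.012]
Cc [0.381 0.21  0.012]
((304.03033447265625, 296.1412353515625), (41.77574157714844, 42.15848922729492), 15.957655906677246) [0.40496914 0.00258179 0.004     ]
```

View pics/w1.png

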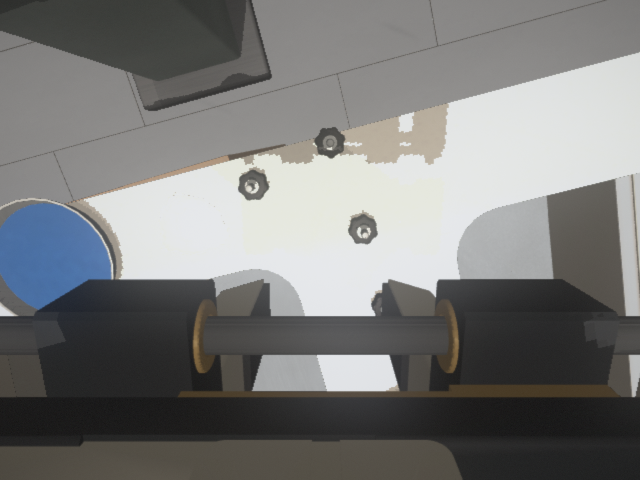

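The wrist view shows knobs at (363,229), (253,185), (330,141) and one half hidden at (380,303). These match the networks to within 5 mm. First grasp is B.

Converted, 0.04 m is 0.8, 0.0332 m is 0.664.

>>> drive_effector --steps '[[[-0.336,0.664,0.4,0,0.5],[0,0,0.8,0,0.5],[0,0,0.8,0,0.5],[0,0,0.8,0,0.5],[0,0,0.8,0,0.5],[0,0,0.6,0,0.5],[0,0,0.24,0,0.5],[0,0,0,0,0.5],[0,0,0,0,0.15],[0,0,0,0,0.15]]]' --squeeze 12

```text
clock: 3.1
position: [0.4452, 0.2981, 0.0718]
ee_rot: [0.392, 3.115, 0.003]
force: [0.6, 0.7, -0.3]
width: 0.375
gripper_force: 0.0
```

```bash
python3 -c "
from h import *
T,s=tool();print(T.round(4))
p,C=shot('wrist'); cv2.imwrite('pics/w2.png',p['image'])"
```

```text
[[-0.9688  0.2479  0.0021  0.4452]
 [ 0.2479  0.9688  0.0019  0.2981]
 [-0.0015  0.0024 -1.      0.0718]
 [ 0.      0.      0.      1.    ]]
```

View pics/w2.png

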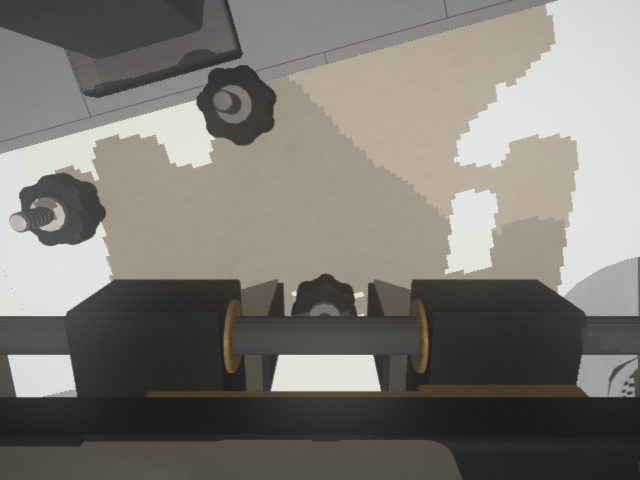

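View pics/topcrop.png

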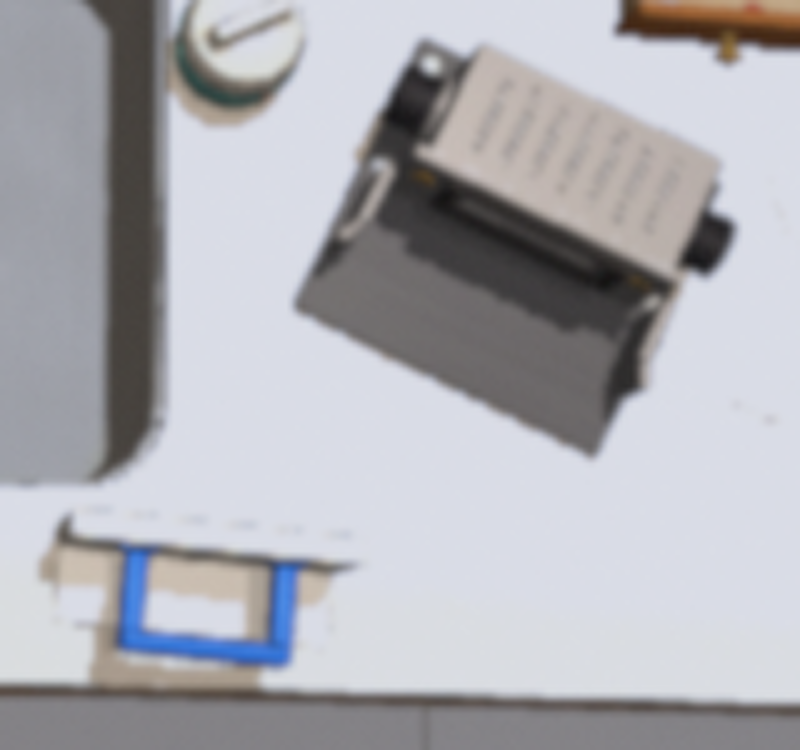

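The knob sits between the fingers at (325,300). I'll close, lift and carry it to the near side of the dish.

Converted, -0.05 m is -1, -0.03 m is -0.6.

>>> drive_effector --steps '[[[0,0,0,0,0.15],[0,0,0,0,0.15],[0,0,-0.6,0,0.15],[0,-0.4,-0.6,0,0.15],[0,-0.9,0,0,0.15],[0,-0.9,0,0,0.15],[0,-0.9,0,0,0.15],[0,-0.9,0,0,0.15],[0,-0.9,0,0,0.15],[-0.032,-1,0,0,0.15]]]' --squeeze 12

```text
clock: 4.15
position: [0.3725, 0.01, 0.1308]
ee_rot: [0.391, 3.116, 0.001]
force: [1.4, -0.5, -0.6]
width: 0.26
gripper_force: 12.0
```

```bash
python3 - <<'E'
from h import *
p,C=shot('top')
a=pix2w(p,C,(399.4,241),.006);b=pix2w(p,C,(458.6,271.4),.006)
d=b-a; print('sill',a,b,np.linalg.norm(d[:2])); y=-d/np.linalg.norm(d); x=np.array([y[1],-y[0],0]); yaw=np.arctan2(x[1],x[0])
print('yaw',yaw,np.degrees(yaw),'origin',(a+b)/2+.075*x)
for n,uv in dict(rl=(340+420/5,180+150/5),rr=(340+670/5,180+278/5)).items(): print(n,pix2w(p,C,uv,.085))
for n,uv in dict(c1=(340+75/5,180+515/5),c2=(340+352/5,180+565/5)).items(): print(n,pix2w(p,C,uv,.084))
for n,uv in dict(h1=(340+132/5,180+643/5),h2=(340+280/5,180+656/5)).items(): print(n,pix2w(p,C,uv,.069))
E
```

```text
sill [ 0.55962878 -0.24902393  0.006     ] [ 0.48219203 -0.40812936  0.006     ] 0.17694911832950053
yaw -0.4529518256557317 -25.95222793281891 origin [ 0.58834735 -0.36139827  0.006     ]
rl [ 0.6286723  -0.29809161  0.085     ]
rr [ 0.56605296 -0.42586991  0.085     ]
c1 [ 0.43661537 -0.12386818  0.084     ]
c2 [ 0.41567146 -0.2626612   0.084     ]
h1 [ 0.37465512 -0.15484326  0.069     ]
h2 [ 0.37021876 -0.22928651  0.069     ]
```

Converted, 0.05 m is 1, -0.03 m is -0.6.

>>> drive_effector --steps '[[[0,0,0.6,0,0.15],[0,0,0.4,0,0.15],[0,0,0.1,0,0.15],[0,0,0,0,0.15],[0,0,0,0,0.38],[0,0,0,0,0.38],[0,0,-0.6,0,0.38],[0,0,-0.6,0,0.38],[0,0.6,0,0,0.5],[0,1,0,0,0.5]]]' --squeeze 12

```text
clock: 5.2
position: [0.3932, 0.0875, 0.1371]
ee_rot: [0.401, 3.113, 0.001]
force: [2.2, -0.2, 0.1]
width: 0.482
gripper_force: 0.0
```

Converted, 0.038 m is 0.76, 0.0372 m is 0.744.

>>> drive_effector --steps '[[[0.3,0.76,0,0,0.5],[0.3,0.76,0,0,0.5],[0.262,0.744,0,0,0.5],[0,0,0.6,0,0.5],[0,0,0.6,0,0.5],[0,0,0.1,0,0.5],[0,0,0,0,0.5],[0,0,0,0,0.15],[0,0,0,0,0.15],[0,0,0,0,0.15]]]' --squeeze 12

```text
clock: 6.2
position: [0.3796, 0.209, 0.0712]
ee_rot: [0.394, 3.115, 0.002]
force: [0.3, -0.1, -0.3]
width: 0.285
gripper_force: 0.2
```

>>> drive_effector --steps '[[[0,0,0,0,0.15]]]' --squeeze 12

```text
clock: 6.3
position: [0.3795, 0.2091, 0.071]
ee_rot: [0.393, 3.116, 0.002]
force: [-0.0, -0.5, 8.6]
width: 0.264
gripper_force: 12.0
```

Converted, -0.0386 m is -0.772, -0.03 m is -0.6.

>>> drive_effector --steps '[[[0,0,-0.6,0,0.15],[0,0,-0.6,0,0.15],[-0.43,-0.772,0,0,0.15],[-0.43,-0.772,0,0,0.15],[-0.43,-0.772,0,0,0.15],[-0.43,-0.772,0,0,0.15],[-0.424,-0.772,0,0,0.15],[0,0,0,0,0.15],[0,0,0.6,0,0.15],[0,0,0.5,0,0.15]]]' --squeeze 12

```text
clock: 7.3
position: [0.4355, -0.0048, 0.0751]
ee_rot: [0.395, 3.115, 0.001]
force: [-0.5, 0.6, -0.7]
width: 0.262
gripper_force: 12.0
```

>>> drive_effector --steps '[[[0,0,0,0,0.15],[0,0,0,0,0.38],[0,0,0,0,0.38],[0,0,-0.6,0,0.38],[0,0,-0.6,0,0.38],[0,0.6,0,0,0.5]]]' --squeeze 12

```text
clock: 7.9
position: [0.4436, 0.0219, 0.1393]
ee_rot: [0.401, 3.11, 0.001]
force: [0.6, 1.5, -0.9]
width: 0.427
gripper_force: 0.0
```

Converted, 0.0395 m is 0.79, 0.03 m is 0.6.

>>> drive_effector --steps '[[[0.48,0.78,0,0,0.5],[0.48,0.78,0,0,0.5],[0.48,0.78,0,0,0.5],[0.48,0.78,0,0,0.5],[0.48,0.78,0,0,0.5],[0.482,0.79,0,0,0.5],[0,0,0.6,0,0.5],[0,0,0.6,0,0.5],[0,0,0.1,0,0.5],[0,0,0,0,0.5]]]' --squeeze 12

```text
clock: 8.9
position: [0.3608, 0.287, 0.0706]
ee_rot: [-0.393, -3.116, 0.001]
force: [-1.0, -1.0, 0.9]
width: 0.498
gripper_force: 0.0
```

>>> drive_effector --steps '[[[0,0,0,0,0.15],[0,0,0,0,0.15],[0,0,0,0,0.15],[0,0,0,0,0.15]]]' --squeeze 12

```text
clock: 9.3
position: [0.3615, 0.2875, 0.0711]
ee_rot: [0.394, 3.116, 0.002]
force: [-0.7, -0.5, 8.5]
width: 0.264
gripper_force: 12.0
```

Converted, -0.0445 m is -0.89, -0.044 m is -0.88.

>>> drive_effector --steps '[[[0,0,-0.6,0,0.15],[0,0,-0.7,0,0.15],[-0.36,-0.88,0,0,0.15],[-0.36,-0.88,0,0,0.15],[-0.38,-0.88,0,0,0.15],[-0.38,-0.88,0,0,0.15],[-0.38,-0.88,0,0,0.15],[-0.382,-0.89,0,0,0.15],[0,0,0,0,0.15],[0,0,0.6,0,0.15]]]' --squeeze 12

```text
clock: 10.3
position: [0.4063, 0.0017, 0.1073]
ee_rot: [0.4, 3.11, 0.003]
force: [1.2, 1.1, -0.8]
width: 0.265
gripper_force: 12.0
```

>>> drive_effector --steps '[[[0,0,0.4,0,0.15],[0,0,0.21,0,0.15],[0,0,0,0,0.15],[0,0,0,0,0.36],[0,0,0,0,0.36],[0,0,-0.6,0,0.36],[0,0,-0.6,0,0.36],[0,0,-0.8,0,0.36],[0,0,-0.8,0,0.36],[0,0,0,0,0.36]]]' --squeeze 12

```text
clock: 11.3
position: [0.4063, 0.0035, 0.2197]
ee_rot: [0.392, 3.108, 0.005]
force: [0.5, 1.1, -0.4]
width: 0.359
gripper_force: 0.0
```

```bash
python3 - <<'E'
from h import *
p,C=shot('wrist'); 
T,s=tool(); print(T.round(4),s['joints'],s['width']); q=p
p2,C2=shot('top')
cv2.imwrite('pics/dish.png',np.hstack([cv2.resize(p['image'],(400,300)),cv2.resize(p2['image'][240:340,170:420],(400,160))[:160].copy() if 0 else cv2.copyMakeBorder(cv2.resize(p2['image'][240:340,170:420],(400,160)),0,140,0,0,0)]))
E
```

```text
[[-0.9688  0.2479  0.0065  0.4054]
 [ 0.2479  0.9688  0.0018  0.0036]
 [-0.0059  0.0033 -1.      0.2176]
 [ 0.      0.      0.      1.    ]] [-0.35453652  0.16375257  0.24472358  2.19132246 -0.05730511  0.78545742
  1.24761255] 0.3621620851010496
```

View pics/dish.png

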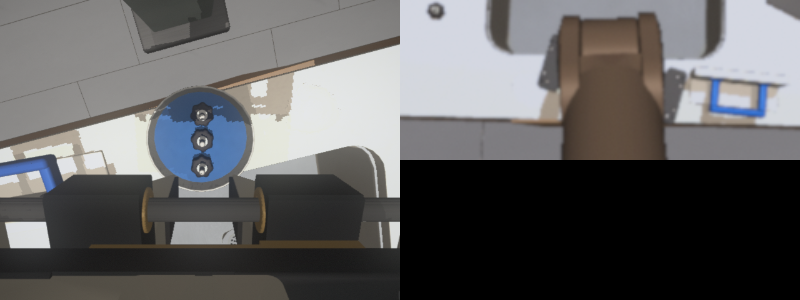

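The dish holds the three knobs, at (201,115), (201,142) and (201,168) in the left half. Now I'll go over beside the cover and turn the gripper.

Converted, -0.0427 m is -0.854, -0.014 m is -0.28, 0.142 rad is 0.0904.

>>> drive_effector --steps '[[[-0.204,-0.854,-0.28,0,0.43],[-0.204,-0.854,-0.28,0,0.43],[-0.204,-0.854,-0.28,0,0.43],[-0.204,-0.854,-0.28,0,0.43],[-0.204,-0.854,-0.28,0,0.43],[-0.204,-0.854,-0.28,0,0.43],[0,0,0,0.0904,0.43],[0,0,0,0.0904,0.43],[0,0,0,0.0904,0.43],[0,0,0,0.0904,0.43]]]' --squeeze 12

```text
clock: 12.4
position: [0.399, -0.2599, 0.2974]
ee_rot: [-1.259, -2.876, 0.0]
force: [-1.2, -0.5, 0.7]
width: 0.427
gripper_force: 0.0
```

>>> drive_effector --steps '[[[0,0,0,0.0904,0.43],[0,0,0,0.0904,0.43],[0,0,0,0.0904,0.43],[0,0,0,0.0904,0.43],[0,0,0,0.0904,0.43],[0,0,0,0.0904,0.43],[0,0,0,0,0.43],[0,0,0,0,0.43],[0,0,0,0,0.43]]]'

```text
clock: 13.3
position: [0.3994, -0.26, 0.2983]
ee_rot: [-2.326, -2.111, 0.001]
force: [-0.9, -0.1, 0.0]
width: 0.431
gripper_force: 0.0
```

```bash
python3 - <<'E'
from h import *
p,C=shot('wrist'); cv2.imwrite('pics/w3.png',p['image']); np.savez('w3.npz',C=C)
T,s=tool(); print(T.round(4),s['joints'])
for k in ('cover','cover_grip'):
    print(k,[(round(d['score'],2),world(C,d['centre']).round(3).tolist()) for d in spotter.boxes_of(p,k)[:3]])
E
```

```text
[[ 9.740e-02  9.952e-01 -5.000e-04  3.995e-01]
 [ 9.952e-01 -9.740e-02  2.000e-04 -2.600e-01]
 [ 1.000e-04 -5.000e-04 -1.000e+00  2.984e-01]
 [ 0.000e+00  0.000e+00  0.000e+00  1.000e+00]] [-0.11260008  0.20152124  0.69429651  1.95266874 -0.14902428  1.03862197
  0.55024313]
cover [(0.93, [0.411, -0.194, 0.069])]
cover_grip [(0.81, [0.41, -0.193, 0.073])]
```

View pics/w3.png

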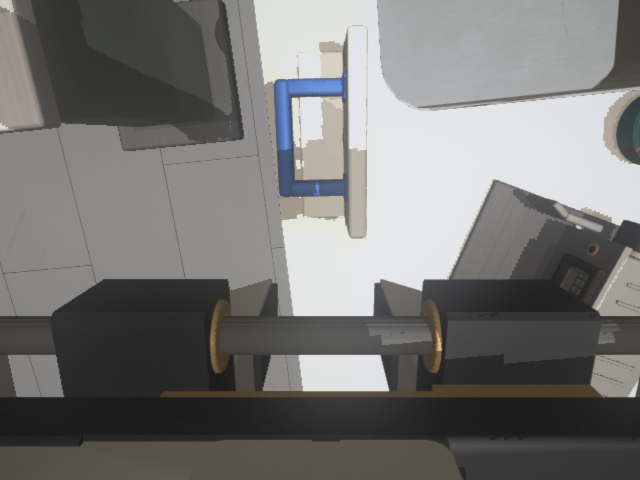

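```bash
python3 - <<'E'
from h import *
C=np.load('w3.npz')['C']; p,_=shot('wrist')
for n,uv,z in [('pTL',(347.5,27),.084),('pTR',(367,27),.084),('pBL',(346,237),.084),('pBR',(365.5,237),.084),('bTL',(275,82),.069),('bTR',(290,95),.069),('bBL',(281,195),.069),('bBR',(292,182),.069)]: print(n,pix2w(p,C,uv,z).round(4))
def outline(o,yaw):
    c,s=np.cos(yaw),np.sin(yaw); M=np.array([[c,-s,0],[s,c,0],[0,0,1]])
    L=[(7,75,84),(-7,75,84),(-7,-75,84),(7,-75,84),(-49,32,69),(-61,38,69),(-49,-32,69),(-61,-38,69)]
    return np.array(L)/1000@M.T+np.append(o,0)
from scipy.optimize import least_squares
obs=np.array([(367,27),(347.5,27),(346,237),(365.5,237)])
f=lambda q:(w2pix(p,C,outline(q[:2],q[2]))[:4]-obs).ravel()
r=least_squares(f,[.42,-.19,-.1],x_scale=[.01,.01,.1]); print(r.x,r.fun.round(1))
print(w2pix(p,C,outline(r.x[:2],r.x[2])).round(1).tolist())
q=r.x; print('grip',q[:2]-.055*np.array([np.cos(q[2]),np.sin(q[2])]))
E
```

```text
pTL [ 0.4269 -0.1242  0.084 ]
pTR [ 0.44   -0.1255  0.084 ]
pBL [ 0.4136 -0.2695  0.084 ]
pBR [ 0.4284 -0.271   0.084 ]
bTL [ 0.3722 -0.1521  0.069 ]
bTR [ 0.382  -0.1621  0.069 ]
bBL [ 0.3663 -0.2347  0.069 ]
bBR [ 0.3761 -0.2255  0.069 ]
[ 0.42719526 -0.19805306 -0.08469195] [ 0.6 -2.6 -0.7 -2.4  0.6  3.3 -0.6  3.1]
[[367.6, 24.4], [346.8, 24.6], [346.6, 240.3], [364.9, 240.1], [288.7, 95.0], [272.0, 86.6], [291.5, 182.4], [276.4, 190.3]]
grip [ 0.37239239 -0.19340057]
```

The wrist view shows the plate's top edge from (357,27) to (356,237) and the handle bar from (283,85) to (287,190). This fits the cover with a 3 px residual. Now I'll grasp the bar.

Converted, 0.032 m is 0.64, 0.0316 m is 0.632, -0.0145 rad is -0.0092.

>>> drive_effector --steps '[[[0.64,-0.326,0.4,-0.0092,0.43],[0.632,-0.326,0.6,0,0.43],[0,0,0.6,0,0.43],[0,0,0.6,0,0.43],[0,0,0.6,0,0.43],[0,0,0.6,0,0.43],[0,0,0.4,0,0.43],[0,0,0.06,0,0.43],[0,0,0,0,0.43]]]' --squeeze 30

```text
clock: 14.4
position: [0.3729, -0.194, 0.1057]
ee_rot: [-2.314, -2.124, 0.001]
force: [-0.5, -0.6, 0.2]
width: 0.429
gripper_force: 0.0
```

>>> drive_effector --steps '[[[0,0,0,0,0.05],[0,0,0,0,0.05],[0,0,0,0,0.05],[0,0,0,0,0.05],[0,0,0,0,0.05],[0,0,0,0,0.05]]]' --squeeze 30

```text
clock: 15.0
position: [0.3734, -0.1937, 0.1062]
ee_rot: [2.314, 2.124, 0.001]
force: [-1.0, 0.5, 8.1]
width: 0.127
gripper_force: 30.0
```

```bash
python3 -c "
from h import *
T,s=tool();print(T.round(4),s['force'],s['joints'])"
```

```text
[[ 8.530e-02  9.964e-01  1.000e-03  3.734e-01]
 [ 9.964e-01 -8.530e-02  2.000e-04 -1.937e-01]
 [ 2.000e-04  1.000e-03 -1.000e+00  1.062e-01]
 [ 0.000e+00  0.000e+00  0.000e+00  1.000e+00]] [-1.01262436  0.49309583  8.07296559] [-0.03204061  0.42597812  0.49699547  2.28259377 -0.41251757  0.51528845
  0.7050441 ]
```

```bash
cat > hm.py <<'E'
from h import *
def hpts(q):
    c,s=np.cos(q[2]),np.sin(q[2]); M=np.array([[c,-s,0],[s,c,0],[0,0,1]])
    P=[(-75,91,6),(-75,-91,6),(95,91,6),(95,-91,6),(6,77.5,56),(-28,77.5,56),(-41,84,56),(6,-77.5,56),(-28,-77.5,56),(-41,-84,56),(8,60,85),(8,-60,85)]
    return np.array(P)/1000@M.T+np.array([q[0],q[1],0])
E
python3 - <<'E'
from hm import *
q=[.588,-.3614,-.453]
pt,Ct=shot('top');ps,Cs=shot('scene');pw,_=shot('wrist');Cw=np.load('w3.npz')['C']
np.savez('cal.npz',Ct=Ct,Cs=Cs)
can=np.zeros((600,800,3),np.uint8)
def put(f,p,C,u0,v0,w,h,k,X,Y):
    im=cv2.imread(f)[v0:v0+h,u0:u0+w]; im=cv2.resize(im,None,fx=k,fy=k,interpolation=cv2.INTER_CUBIC)
    for i,(u,v) in enumerate(w2pix(p,C,hpts(q))):
        a=(int((u-u0+.5)*k),int((v-v0+.5)*k)); cv2.circle(im,a,3,(0,0,255) if i<4 else (0,255,0) if i<10 else (255,0,255),1)
    can[Y:Y+im.shape[0],X:X+im.shape[1]]=im
put('pics/top0.png',pt,Ct,395,185,100,90,4,0,0)
put('pics/w3.png',pw,Cw,440,170,200,230,2,400,0)
put('pics/scene0.png',ps,Cs,405,270,133,80,3,0,360)
cv2.imwrite('pics/comp.png',can)
E
```

```text
(no output)
```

View pics/comp.png

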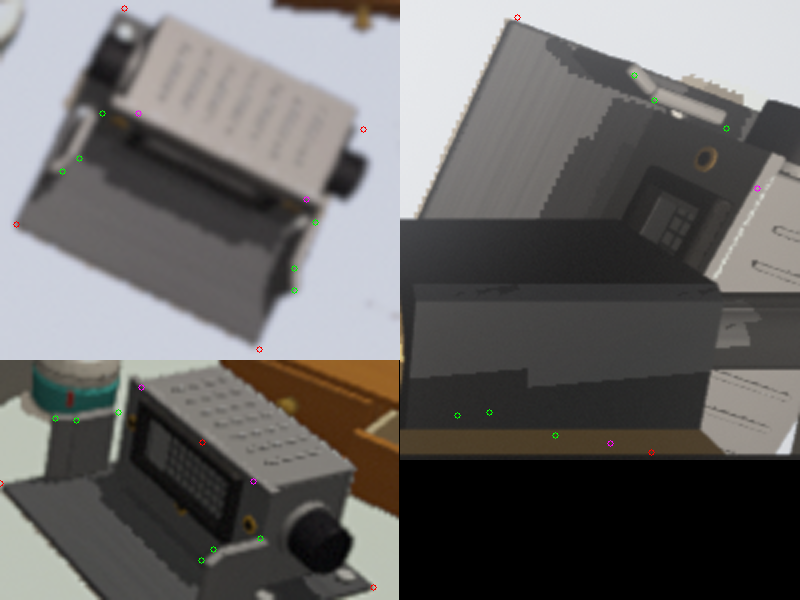

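```bash
python3 - <<'E'
from hm import *
from scipy.optimize import least_squares
pt,Ct=shot('top');ps,Cs=shot('scene');pw,_=shot('wrist');Cw=np.load('w3.npz')['C']
S=[(pt,Ct,395,185,4,0,0,[(0,22,228),(1,256,345)],2.4),(pw,Cw,440,170,2,400,0,[(0,510,20),(6,630,72),(5,652,97),(4,724,124)],.9),(ps,Cs,405,270,3,0,360,[(0,1,482),(3,376,587),(8,211,549),(6,52,412),(4,118,407)],1.6)]
def f(q):
    r=[]
    for p,C,u0,v0,k,X,Y,o,mm in S:
        w=w2pix(p,C,hpts(q))
        for i,a,b in o: r.append((w[i]-np.array([(a-X)/k+u0-.5,(b-Y)/k+v0-.5]))*mm)
    return np.concatenate(r)
r=least_squares(f,[.588,-.3614,-.453],x_scale=[.01,.01,.05],loss='soft_l1'); q=r.x
print(q,r.fun.reshape(-1,2).round(1).tolist())
for x in (-.1,-.062-.02,-.062,-.058): print(x,(q[:2]+x*np.array([np.cos(q[2]),np.sin(q[2])])).round(4))
T,s=tool();print(T[:3,3])
E
```

```text
[ 0.58789571 -0.36033025 -0.43971955] [[-4.1, -0.5], [2.6, 2.4], [1.7, -1.7], [0.4, 0.4], [-0.1, 0.5], [0.3, 0.5], [-2.2, 0.9], [-1.9, -0.8], [1.3, -0.1], [0.3, 3.7], [-0.9, 2.7]]
-0.1 [ 0.4974 -0.3178]
-0.082 [ 0.5137 -0.3254]
-0.062 [ 0.5318 -0.3339]
-0.058 [ 0.5354 -0.3356]
[ 0.37343505 -0.19371742  0.10620491]
```

Converted, 0.0397 m is 0.794, -0.0145 m is -0.29, 0.1206 rad is 0.0768.

>>> drive_effector --steps '[[[0,0,-0.4,0,0.05],[0,0,-0.5,0,0.05],[0,0,-0.5,0.0767,0.05],[0,0,0,0.0767,0.05],[0,0,0,0.0768,0.05],[-0.29,0.794,0,0,0.05],[-0.29,0.794,0,0,0.05],[-0.29,0.794,0,0,0.05],[-0.288,0.792,0,0,0.05],[0,0,0,0,0.05]]]' --squeeze 45

```text
clock: 16.3
position: [0.4942, -0.3185, 0.1758]
ee_rot: [2.655, 1.67, -0.001]
force: [-0.5, 0.3, -1.2]
width: 0.126
gripper_force: 45.0
```

```bash
python3 - <<'E'
from h import *
T,s=tool();print(T.round(4),s['force'],s['joints'],s['width'])
p,C=shot('wrist'); pt,_=shot('scene')
cv2.imwrite('pics/hold.png',np.hstack([cv2.resize(p['image'],(400,300)),cv2.resize(pt['image'][190:400,270:550],(400,300))]))
E
```

```text
[[ 0.4331  0.9013  0.0021  0.4942]
 [ 0.9013 -0.4331 -0.0042 -0.3185]
 [-0.0029  0.0037 -1.      0.1758]
 [ 0.      0.      0.      1.    ]] [-0.45796531  0.27315815 -1.17905285] [ 0.02915765  0.5596852   0.6604859   1.84020388 -0.43135278  0.88505941
  0.4456331 ] 0.12581406223506805
```

View pics/hold.png

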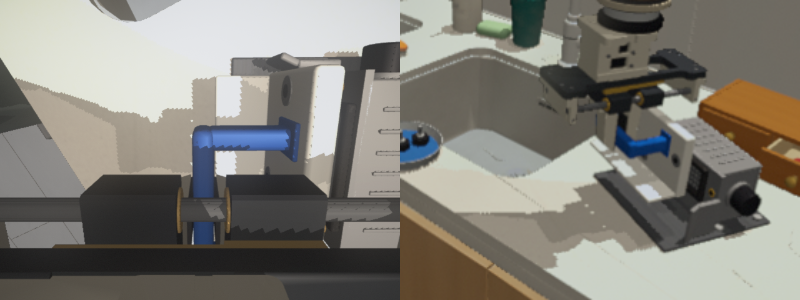

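Gripped upright, plate facing the mouth (right panel). I'll lower to just above the sill and check it against the cheeks.

Units first: shifts go in shares of 50 mm and turns go in shares of 90 degrees. So 0.02 m is 0.4, 0.015 m is 0.3.

>>> drive_effector --steps '[[[0,0,0.4,0,0.05],[0,0,0.4,0,0.05],[0,0,0.3,0,0.05],[0,0,0.12,0,0.05],[0,0,0,0,0.05],[0,0,0,0,0.05],[0,0,0,0,0.05]]]' --squeeze 45

```text
clock: 17.1
position: [0.4915, -0.3149, 0.1156]
ee_rot: [2.658, 1.673, 0.001]
force: [-0.3, 1.0, -1.2]
width: 0.128
gripper_force: 45.0
```

```bash
python3 - <<'E'
from h import *
T,s=tool();print(T.round(4),s['force'],s['ft_torque'])
q=np.array([.588,-.3608,-.447]);d=T[:2,3]-q[:2];c,sn=np.cos(q[2]),np.sin(q[2]);print('bar in housing',c*d[0]+sn*d[1],-sn*d[0]+c*d[1],np.arctan2(T[1,1],T[0,1]))
p,C=shot('wrist'); np.savez('w5.npz',C=C); cv2.imwrite('pics/w5.png',p['image'])
can=cv2.resize(p['image'][60:300,300:640],None,fx=2.35,fy=2.35,interpolation=cv2.INTER_CUBIC)
from hm import hpts
for i,(u,v) in enumerate(w2pix(p,C,hpts(q))): cv2.circle(can,(int((u-299.5)*2.35),int((v-59.5)*2.35)),3,(0,0,255) if i<4 else (0,255,0) if i<10 else (255,0,255),1)
M=T.copy()
# expected cover points via tool: plate corners in tool coords (x=y_cover, y=x_cover rel bar, z down rel)
P=np.array([(.075,y,.0212+z) for y,z in ((.048,0),(.062,0),(.062,.084))]); 
for u,v in w2pix(p,C,(T@np.c_[P,np.ones(3)].T).T[:,:3]): cv2.circle(can,(int((u-299.5)*2.35),int((v-59.5)*2.35)),3,(255,255,0),1)
cv2.imwrite('pics/w5c.png',can)
E
```

```text
[[ 4.324e-01  9.017e-01  1.200e-03  4.915e-01]
 [ 9.017e-01 -4.324e-01 -5.000e-04 -3.149e-01]
 [ 0.000e+00  1.300e-03 -1.000e+00  1.156e-01]
 [ 0.000e+00  0.000e+00  0.000e+00  1.000e+00]] [-0.26221284  1.00814634 -1.21830706] [-0.0977245   0.0997104  -0.00316332]
bar in housing -0.10690650401153626 -0.0003091385303074651 -0.4471904667068399
```

View pics/w5c.png

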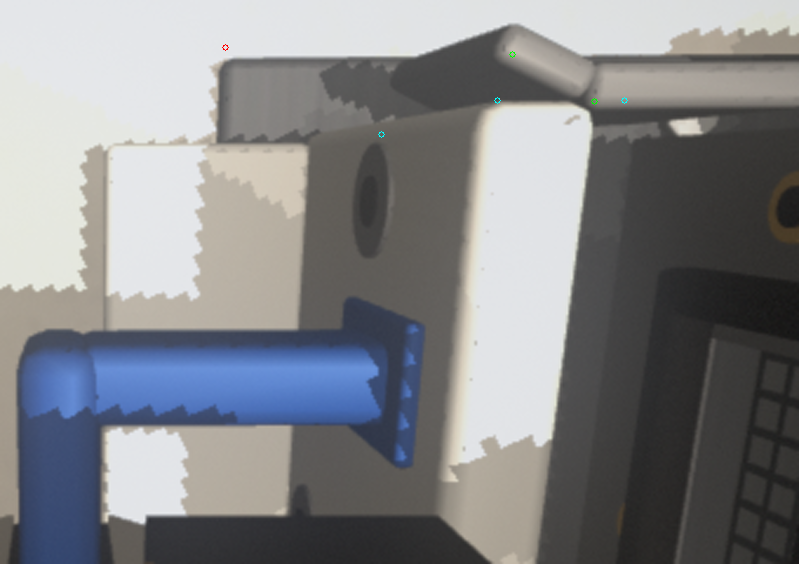

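```bash
python3 - <<'E'
from h import *
from scipy.optimize import least_squares
C=np.load('w5.npz')['C'];p,_=shot('wrist');T,s=tool()
f=lambda P:((w2pix(p,C,(T@np.c_[P,np.ones(len(P))].T).T[:,:3])-np.array([299.5,59.5]))*2.35)
zt=.0222+0  # plate top below TCP: cover z 84 vs TCP at cover z .1062
P=np.array([(x,y,zt) for y in (.048,.062) for x in (.075,.05,.025,.0,-.01)]);print(f(P).round())
print('leg/bar top z69',f(np.array([(.032,-.006,.0372),(.038,-.006,.0372),(.032,.006,.0372),(.032,.046,.0372),(.038,.046,.0372)])).round())
print('lip z6',f(np.array([(.075,.009,.1002),(.07,.009,.1002)])).round())
E
```

```text
[[493. 101.]
 [469. 324.]
 [447. 524.]
 [428. 704.]
 [421. 771.]
 [618. 101.]
 [587. 324.]
 [560. 524.]
 [535. 704.]
 [526. 771.]]
leg/bar top z69 [[ 18. 438.]
 [ 18. 396.]
 [105. 438.]
 [396. 438.]
 [400. 396.]]
lip z6 [[109. 133.]
 [109. 160.]]
```

Converted, 0.01 m is 0.2, 0.007 m is 0.14.

>>> drive_effector --steps '[[[0,0,0.046,0,0.05],[0,0.2,0,0,0.05],[0,0.2,0,0,0.05],[0,0.2,0,0,0.05],[0,0.14,0,0,0.05],[0,0,0,0,0.05],[0,0,0,0,0.05]]]' --squeeze 45

```text
clock: 17.9
position: [0.5247, -0.3308, 0.1124]
ee_rot: [2.658, 1.673, 0.0]
force: [0.3, 0.6, -0.3]
width: 0.124
gripper_force: 45.0
```

```bash
cat > st.py <<'E'
from h import *
import sys
T,s=tool();q=np.array([.588,-.3608,-.447]);c,sn=np.cos(q[2]),np.sin(q[2])
d=T[:2,3]-q[:2];print('bar in housing',(c*d[0]+sn*d[1]).round(4),(-sn*d[0]+c*d[1]).round(4),'z',T[2,3].round(4),'yaw',np.arctan2(T[1,1],T[0,1]).round(4))
print('F tool',(T[:3,:3].T@s['force']).round(1),'M tool',(T[:3,:3].T@s['ft_torque']).round(2))
E
python3 st.py
```

```text
bar in housing -0.0701 -0.0003 z 0.1124 yaw -0.4472
F tool [0.7 0.  0.3] M tool [-0.05 -0.12 -0.01]
```

Converted, 0.004 m is 0.08, 0.003 m is 0.06.

>>> drive_effector --steps '[[[0,0.08,0,0,0.05],[0,0.06,0,0,0.05],[0,0,0,0,0.05],[0,0,0,0,0.05]]]' --squeeze 45

```text
clock: 18.3
position: [0.5309, -0.3336, 0.1124]
ee_rot: [2.658, 1.674, 0.0]
force: [0.1, -0.6, -1.0]
width: 0.129
gripper_force: 45.0
```

```bash
python3 st.py
```

```text
bar in housing -0.0632 -0.0002 z 0.1124 yaw -0.4471
F tool [-0.5  0.4  1. ] M tool [-0.1  -0.15 -0.02]
```

>>> drive_effector --steps '[[[0,0.04,0,0,0.05],[0,0,0,0,0.05],[0,0,0,0,0.05]]]' --squeeze 45

```text
clock: 18.6
position: [0.5326, -0.3345, 0.1124]
ee_rot: [2.659, 1.674, 0.0]
force: [-0.1, 0.3, -0.2]
width: 0.129
gripper_force: 45.0
```

```bash
python3 st.py
```

```text
bar in housing -0.0613 -0.0002 z 0.1124 yaw -0.4472
F tool [ 0.2 -0.2  0.2] M tool [ 0.05 -0.17 -0.03]
```

Converted, 0.002 m is 0.04.

>>> drive_effector --steps '[[[0,0.04,0,0,0.05],[0,0,0,0,0.05],[0,0,0,0,0.05]]]' --squeeze 45

```text
clock: 18.9
position: [0.5338, -0.3352, 0.1124]
ee_rot: [-2.658, -1.673, 0.001]
force: [-4.3, 1.3, 4.3]
width: 0.129
gripper_force: 45.0
```

```bash
python3 st.py
```

```text
bar in housing -0.0599 -0.0004 z 0.1124 yaw -0.4473
F tool [-0.7 -4.4 -4.3] M tool [ 1.06 -0.23 -0.15]
```

>>> drive_effector --steps '[[[0,0.02,0,0,0.05],[0,0,0,0,0.05],[0,0,0,0,0.05]]]' --squeeze 45

```text
clock: 19.2
position: [0.5342, -0.3355, 0.1124]
ee_rot: [-2.657, -1.672, 0.001]
force: [-7.4, 3.8, 6.0]
width: 0.124
gripper_force: 45.0
```

```bash
python3 st.py
```

```text
bar in housing -0.0594 -0.0004 z 0.1124 yaw -0.4474
F tool [ 0.2 -8.3 -6. ] M tool [ 1.42 -0.2  -0.09]
```

Converted, -0.001 m is -0.02.

>>> drive_effector --steps '[[[0,0,-0.02,0,0.05],[0,0,0,0,0.05],[0,0,0,0,0.05]]]' --squeeze 45

```text
clock: 19.5
position: [0.5345, -0.3355, 0.1128]
ee_rot: [-2.658, -1.673, 0.002]
force: [-4.7, 0.8, -1.9]
width: 0.129
gripper_force: 45.0
```

```bash
python3 st.py
```

```text
bar in housing -0.0591 -0.0003 z 0.1128 yaw -0.4473
F tool [-1.3 -4.6  1.9] M tool [ 1.14 -0.43 -0.11]
```

Converted, 0.001 m is 0.02.

>>> drive_effector --steps '[[[0,0.02,0,0,0.05],[0,0.02,0,0,0.05],[0,0,0,0,0.05],[0,0,0,0,0.05],[0,0,0,0,0.05]]]' --squeeze 45

```text
clock: 20.0
position: [0.5357, -0.3361, 0.1128]
ee_rot: [-2.657, -1.672, 0.002]
force: [-7.9, 2.4, -1.0]
width: 0.125
gripper_force: 45.0
```

```bash
python3 st.py
```

```text
bar in housing -0.0578 -0.0003 z 0.1128 yaw -0.4475
F tool [-1.3 -8.1  1.1] M tool [ 1.6  -0.41 -0.13]
```

>>> drive_effector --steps '[[[0,0,0,0,0.05]]]'

```text
clock: 20.1
position: [0.5357, -0.3361, 0.1127]
ee_rot: [-2.657, -1.672, 0.002]
force: [-8.8, 2.6, -0.9]
width: 0.128
gripper_force: 45.0
```

```bash
python3 st.py
```

```text
bar in housing -0.0578 -0.0004 z 0.1127 yaw -0.4475
F tool [-1.4 -9.1  0.9] M tool [ 1.6  -0.34 -0.15]
```

```bash
python3 - <<'E'
from h import *
p,C=shot('wrist'); g=cv2.cvtColor(p['image'],cv2.COLOR_BGR2GRAY)
L=cv2.createLineSegmentDetector().detect(g)[0][:,0]
for l in L:
    if np.hypot(l[2]-l[0],l[3]-l[1])<50 or max(l[1],l[3])>285 or min(l[0],l[2])<300: continue
    a=pix2w(p,C,l[:2],.088);b=pix2w(p,C,l[2:],.088);d=b-a
    y=np.arctan2(d[1],d[0])%np.pi
    print(l.round().tolist(),'len',np.hypot(*d[:2]).round(3),'normal yaw',(y-np.pi/2).round(3),'dir yaw',(y-np.pi if y>np.pi/2 else y).round(3))
E
```

```text
[574.0, 51.0, 638.0, 41.0] len 0.016 normal yaw 1.258 dir yaw -0.313
[362.0, 279.0, 422.0, 279.0] len 0.018 normal yaw 1.124 dir yaw -0.446
[431.0, 121.0, 348.0, 121.0] len 0.022 normal yaw 1.12 dir yaw -0.451
[409.0, 82.0, 461.0, 82.0] len 0.014 normal yaw 1.129 dir yaw -0.442
[345.0, 123.0, 344.0, 198.0] len 0.02 normal yaw -0.443 dir yaw 1.128
[479.0, 82.0, 538.0, 82.0] len 0.015 normal yaw 1.123 dir yaw -0.448
[344.0, 200.0, 443.0, 199.0] len 0.028 normal yaw 1.129 dir yaw -0.441
[562.0, 108.0, 545.0, 238.0] len 0.036 normal yaw -0.441 dir yaw 1.13
[426.0, 197.0, 430.0, 122.0] len 0.02 normal yaw -0.436 dir yaw 1.134
[638.0, 114.0, 586.0, 115.0] len 0.014 normal yaw 1.137 dir yaw -0.434
[503.0, 107.0, 486.0, 279.0] len 0.049 normal yaw -0.439 dir yaw 1.132
[508.0, 86.0, 416.0, 87.0] len 0.024 normal yaw 1.135 dir yaw -0.435
[416.0, 103.0, 506.0, 101.0] len 0.024 normal yaw 1.145 dir yaw -0.426
[431.0, 279.0, 484.0, 279.0] len 0.016 normal yaw 1.126 dir yaw -0.445
[638.0, 132.0, 582.0, 132.0] len 0.015 normal yaw 1.126 dir yaw -0.445
[492.0, 106.0, 437.0, 114.0] len 0.015 normal yaw 1.268 dir yaw -0.302
[456.0, 210.0, 339.0, 210.0] len 0.033 normal yaw 1.127 dir yaw -0.444
[480.0, 198.0, 475.0, 257.0] len 0.017 normal yaw -0.443 dir yaw 1.128
```

Plate edges and trap edges in the picture are parallel to within about 0.01 rad. A touch more push, then hold.

Converted, 0.0005 m is 0.01.

>>> drive_effector --steps '[[[0,0.01,0,0,0.05],[0,0,0,0,0.05],[0,0,0,0,0.05],[0,0,0,0,0.05],[0,0,0,0,0.05],[0,0,0,0,0.05],[0,0,0,0,0.05],[0,0,0,0,0.05]]]'

```text
clock: 20.95
position: [0.536, -0.3363, 0.1127]
ee_rot: [-2.656, -1.671, 0.002]
force: [-7.8, 2.6, 1.2]
width: 0.126
gripper_force: 45.0
```

```bash
python3 st.py
```

```text
bar in housing -0.0575 -0.0004 z 0.1127 yaw -0.4476
F tool [-1.1 -8.1 -1.2] M tool [ 1.77 -0.36 -0.12]
```

>>> drive_effector --steps '[[[0,0,0,0,0.05],[0,0,0,0,0.05],[0,0,0,0,0.05],[0,0,0,0,0.05],[0,0,0,0,0.05],[0,0,0,0,0.05],[0,0,0,0,0.05],[0,0,0,0,0.05]]]'

```text
clock: 21.75
position: [0.536, -0.3363, 0.1127]
ee_rot: [-2.656, -1.671, 0.002]
force: [-8.6, 3.4, -0.2]
width: 0.129
gripper_force: 45.0
```

```bash
python3 st.py
```

```text
bar in housing -0.0575 -0.0004 z 0.1127 yaw -0.4476
F tool [-0.6 -9.2  0.2] M tool [ 1.74 -0.4  -0.17]
```

```bash
python3 -c "
from h import *
print(workorder.sign_off())"
```

```text
the job is handed in; nothing more can be done
None
```

I put three knob screws in the dish and left the fourth on the worktop. The cover stands square between the cheeks, flat side to the seal, and the gripper is still holding it there with about 9 N; the job is handed in, but no verdict was returned.

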